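Make up two automaton kits

ROBOT

A 6-joint arm with a two-finger parallel gripper is mounted at the origin on the work surface. World frame = base frame: x ahead of the robot, y to its left, z up, the work surface at z = 0. Lengths are in m, angles in rad, forces in N, time in s.
With the tool pointing down it reaches from about 0.275 to 0.825 m from the base axis. Payload 4.9 kg.
Tool frame: the origin (TCP) lies midway between the tips of the shut fingers; the grasp point (between the pads) lies 19 mm behind it (bot.grip_depth is the distance from the TCP to the grasp point, in m); y points along the fingers, x is the direction in which the jaws open and shut, and the axes are right-handed (so a half turn about y gives the same grasp; the last joint's range is limited). The gripper opens to 85 mm and grips with 20 to 120 N. Pads are 22 mm wide; open, the fingers measure 114 mm over their backs; the gripper's body (76 mm by 85 mm) begins 54 mm behind the grasp point. The pads swing forward as they close: fully open they stand 13 mm farther back than shut.
Start: joints at [1.064, 0.326, -0.193, 1.052, 0, 1.437], TCP at [0.2, 0.512, 0.231] pointing down, gripper open.
Joint ranges: [-2.65, 2.65], [-0.97, 1.79], [-1.3, 1.35], [-1.93, 2.1], [-1.47, 1.37], [-3.14, 3.14]. Speed limits (rad/s): [2.57, 2.57, 3.14, 3.14, 3.14, 3.14].

INTERFACE

Orientations are given as a unit quaternion [w, x, y, z].
In Python, from cell import bot gives the robot as it stands. Calls block until the motion is done:
- bot.move_pose(position, orientation): joint-space move of the TCP to a pose.
- bot.move_linear(position, speed=0.15, rotation=None, until_force=None): straight line of the TCP; rotation=None keeps the orientation; speed is the mean speed in m/s. With until_force (N) it stops when the force on the tool has changed by that much, and returns True; else False.
- bot.goto_joints(angles): joint-space move.
- bot.set_gripper(opening, grasp_force=None): opening from 0.0 (shut) to 1.0 (fully open); grasp_force is the grip in N (None keeps the last); returns when the fingers have stopped.
- bot.wait(seconds).
- bot.solve_ik(position, orientation): joint angles nearest the present ones, or None.
- bot.camera(name): name is "scene" or "top" or "wrist"; returns the picture (400x640x3 uint8, red, green, blue); there is no depth.
- bot.calibration(name): a dict with "mtx" (3x3 intrinsics, pixels), "k1" (the pictures are not rectified: a ray, as slopes to the right and down, at radius r is drawn at 1 + k1 r^2 times it, then the intrinsics apply), "extrinsics" (4x4, takes a point from world to camera coordinates); the wrist camera has in their place "hand_eye" (4x4, takes a point from camera to tool coordinates, whose origin is the TCP and whose axes are the tool frame's). Camera axes: x right, y down, z forward; pixel columns grow to the right and rows downward; lengths in m; the calibration is good to about 2 mm. A picture is of the moment at which its call begins: read the wrist's pose just before it. calibration takes no time and is no camera call.
A pose or a line that the arm cannot do raises bot.PlanningError and nothing moves.
- bot.close_job(): hands the job in, once; it reports no verdict.
Trained networks look in the newest picture that a camera, given by its name, has taken for a name from the list of things; names that differ only in an ending like _2 or _b are one class to them, and where a whole thing is asked for, a point or a joint stands for the part that bears it (a point fixed in the world has none). Each returns a list of dicts, best first, with "confidence" (0 to 1); they miss things now and then, are a little off and sometimes report something else, mostly with a low value. They report only what shows in the picture. A call takes as long as a camera call. They do not tell look-alikes from the thing itself.
- bot.search_frame(camera, thing): "bbox" ([left, top, width, height] in pixels, round what is visible of it).
Readings, each from a call of its own:
- bot.read_clock(): time.
- bot.read_joint_positions(): joint angles.
- bot.read_joint_vel(): joint speeds.
- bot.read_joint_efforts(): joint torques, N m.
- bot.read_position(): TCP position.
- bot.read_tool_rot(): TCP orientation.
- bot.read_ft_force(): force on the tool from outside, world axes, zero at the start.
- bot.read_moment(): the same for the moment, N m.
- bot.read_gripper_width(): opening from 0.0 (shut) to 1.0 (fully open).
Only numpy, scipy, OpenCV 4.12 (cv2) and the standard library are available. Lean on these libraries where they do the work, as an engineer would, in place of code of your own. Each camera call takes 0.05 s, during which the arm holds its last target.

TASK

Make up the two kits from the stock on the bench, one part to a well, each part upright and sitting flat on the floor of its well. In the two-well tray put the perch in the well next to the tray's iron handle and the spring arbor in the other; in the three-well tray put the spring drum next to the handle, the two-lobed cam in the middle and the large toothed wheel at the far end. Leave the small toothed wheel, the mallet and the oil bottle where they are.

Things in the scene. Friction and masses are not known exactly. Their poses are not given: they have to be found in the camera images.
- perch_mid (a point): Perch: brass T standing on the bench, 60 mm tall: round foot 38 mm across and 8 mm high, upright stem 10 mm thick, and at the top a level crossbar 10 mm thick, 50 mm long, along the perch's own y axis (bar axis 55 mm above the underside). z points up; the point is on its upright axis, half-way up (30 mm above its underside). About 100 g.
- arbor_mid (a point): Spring arbor: dark blued-steel spindle standing on its flange, 56 mm tall: flange 36 mm across and 6 mm high, round shaft 14 mm thick up to 40 mm, then a 9 mm square end up to 56 mm. z points up; the point is on its upright axis, half-way up (28 mm above its underside). About 90 g.
- drum_mid (a point): Spring drum: plain upright brass cylinder, 34 mm across, 38 mm tall, dark disc on its top. z points up; the point is on its upright axis, half-way up (19 mm above its underside). About 160 g.
- cam_mid (a point): Two-lobed cam: bright steel lozenge-shaped plate lying flat, 50 mm long (along its x), 32 mm wide, 10 mm thick, with a round hub 14 mm thick standing up from its middle to 36 mm above the underside. z points up; the point is on its upright axis, half-way up (18 mm above its underside). About 120 g.
- wheel_mid (a point): Large toothed wheel: round spoked brass wheel lying flat, 50 mm across, 6 mm thick, with an upright round pinion 14 mm thick rising from its middle to 36 mm above the underside. z points up; the point is on its upright axis, half-way up (18 mm above its underside). About 90 g.
- small_wheel_mid (a point): Small toothed wheel: as the large one but only 28 mm across, pinion also 14 mm thick and 36 mm tall; not wanted in either kit, it stays where it is. z points up; the point is on its upright axis, half-way up (18 mm above its underside).
- tray_two: Shallow wooden kit tray with two wells in a row, 156 x 82 mm; wells 66 mm square inside, floors 6 mm above the bench, walls 8 mm thick with tops 12 mm above the bench. Fixed. A dark iron handle (26 mm out, 10 mm high) at its +y short end. Origin: centre of the underside; x across, y along towards the handle, z up. Well centres: y = +37 mm (next to the handle) and y = -37 mm, x = 0.
- tray_three: Shallow wooden kit tray with three wells in a row, 230 x 82 mm; wells 66 mm square inside, floors 6 mm above the bench, walls 8 mm thick with tops 12 mm above the bench. Fixed. A dark iron handle (26 mm out, 10 mm high) at its +y short end. Origin: centre of the underside; x across, y along towards the handle, z up. Well centres: y = +74 mm (next to the handle), 0 (middle) and -74 mm (far end), x = 0.
- mallet_mid (a point): Boxwood mallet lying on the bench, not to be disturbed: block head 56 x 85 x 56 mm, the point is the centre of the head; a handle 20 mm thick and 130 mm long runs from the head along -x.
- oil_bottle_mid (a point): Amber oil bottle with cork, standing, not to be disturbed: 48 mm across, 85 mm tall; the point is its centre.
Things that resemble listed ones, but are neither listed nor needed, are in the scene too. What is shaped like the part that bears perch_mid but green or pink is not meant.

How it is judged:
At the end, for the whole second after the job is handed in: Each of the five parts is in its own well: within 18 mm of the well's centre along and across the tray, within 4 mm of its height when seated on the well floor, within 0.08 rad of upright, at rest and released; small wheel, mallet and oil bottle within 20 mm of where they started (x of perch_mid in the frame of tray_two between -0.018 and 0.018 m and y of perch_mid in the frame of tray_two between 0.019 and 0.055 m and z of perch_mid in the frame of tray_two between 0.032 and 0.04 m and angle between each of perch_mid, arbor_mid, drum_mid, cam_mid, wheel_mid's own z axis and vertical below 0.08 rad and linear speed of each of perch, arbor, drum, cam, wheel below 0.02 m/s and x of arbor_mid in the frame of tray_two between -0.018 and 0.018 m and y of arbor_mid in the frame of tray_two between -0.055 and -0.019 m and z of arbor_mid in the frame of tray_two between 0.03 and 0.038 m and x of drum_mid in the frame of tray_three between -0.018 and 0.018 m and y of drum_mid in the frame of tray_three between 0.056 and 0.092 m and z of drum_mid in the frame of tray_three between 0.021 and 0.029 m and x of cam_mid in the frame of tray_three between -0.018 and 0.018 m and y of cam_mid in the frame of tray_three between -0.018 and 0.018 m and z of cam_mid in the frame of tray_three between 0.02 and 0.028 m and x of wheel_mid in the frame of tray_three between -0.018 and 0.018 m and y of wheel_mid in the frame of tray_three between -0.092 and -0.056 m and z of wheel_mid in the frame of tray_three between 0.02 and 0.028 m and distance of each of small_wheel_mid, mallet_mid, oil_bottle_mid from where it was at the start of the episode below 0.02 m); the robot touches nothing.
It fails at once if the small wheel is shifted by more than 20 mm (distance of small_wheel_mid from where it was at the start of the episode above 0.02 m).
It fails at once if the mallet is shifted by more than 20 mm (distance of mallet_mid from where it was at the start of the episode above 0.02 m).
It fails at once if the oil bottle is shifted by more than 20 mm (distance of oil_bottle_mid from where it was at the start of the episode above 0.02 m).
It also fails if it takes over 128 s, if anything falls off the work surface, if the arm or the gripper's body presses on something with over 40 N, if the wrist force passes 120 N, or if a joint passes its speed limit or range.

## Working session

There is one attempt and no reset: what is moved stays moved. The work goes in short steps, each a Python script; the robot and the scene stay as the last script left them, time stands still between calls to the robot, and variables do not carry over. Pictures are saved under pics/ and viewed, and the job is handed in when it is done.

```bash
mkdir -p pics; ls; python3 - <<'E'
from cell import bot
import cv2,numpy as np
for n in ["scene","top"]:
    im=bot.camera(n); cv2.imwrite(f"pics/{n}0.png",im[:,:,::-1])
    c=bot.calibration(n); print(n,c["mtx"],c["k1"],np.round(c["extrinsics"],4).tolist())
    for t in ["perch_mid","arbor_mid","drum_mid","cam_mid","wheel_mid","small_wheel_mid","tray_two","tray_three","mallet_mid","oil_bottle_mid"]:
        print(t,[(np.round(d["bbox"]).astype(int).tolist(),round(d["confidence"],2)) for d in bot.search_frame(n,t)][:4])
print(bot.calibration("wrist")); print(bot.read_clock(), bot.read_tool_rot(), bot.grip_depth)
E
```

```text
pics
scene [[419.93023029   0.         319.04416436]
 [  0.         419.93023029 209.3276492 ]
 [  0.           0.           1.        ]] -0.01289174013730138 [[0.0524, 0.9986, 0.0103, -0.0152], [0.8234, -0.0373, -0.5662, -0.4063], [-0.565, 0.0382, -0.8242, 1.4046], [0.0, 0.0, 0.0, 1.0]]
perch_mid [([269, 198, 12, 25], 0.78), ([325, 208, 16, 24], 0.74), ([287, 165, 18, 19], 0.63), ([295, 183, 14, 24], 0.45)]
arbor_mid [([426, 177, 10, 22], 0.71)]
drum_mid [([208, 189, 16, 21], 0.68)]
cam_mid [([248, 183, 13, 15], 0.44)]
wheel_mid [([296, 183, 16, 24], 0.62), ([332, 184, 16, 15], 0.6)]
small_wheel_mid []
tray_two [([359, 226, 75, 39], 0.65)]
tray_three [([215, 238, 107, 40], 0.55)]
mallet_mid [([475, 197, 51, 68], 0.81)]
oil_bottle_mid [([138, 228, 29, 36], 0.73)]
top [[399.10682683   0.         323.53339867]
 [  0.         399.10682683 197.7724447 ]
 [  0.           0.           1.        ]] -0.06381717052086043 [[-0.0266, -0.9996, 0.0038, 0.0055], [-0.9791, 0.0252, -0.2017, 0.525], [0.2016, -0.0091, -0.9794, 1.0455], [0.0, 0.0, 0.0, 1.0]]
perch_mid [([312, 185, 12, 14], 0.69), ([154
[... 455 characters left out ...]
ottle_mid [([453, 154, 24, 24], 0.87), ([333, 217, 15, 11], 0.33), ([292, 223, 22, 19], 0.21)]
{'mtx': array([[348.96059631,   0.        , 318.16018652],
       [  0.        , 348.96059631, 199.23396132],
       [  0.        ,   0.        ,   1.        ]]), 'k1': -0.00617993391481411, 'hand_eye': array([[ 9.99999293e-01, -1.18621131e-03,  8.43668557e-05,
        -1.05857585e-03],
       [-3.94449098e-04, -2.63927174e-01,  9.64542530e-01,
        -1.42709403e-01],
       [-1.12188455e-03, -9.64541881e-01, -2.63927455e-01,
         6.73237754e-02],
       [ 0.00000000e+00,  0.00000000e+00,  0.00000000e+00,
         1.00000000e+00]])}
1.1 [-0.58399204  0.58399781  0.39868011 -0.39869039] 0.0187
```

View pictures.

```bash
python3 - <<'E'
import cv2
a=cv2.imread("pics/scene0.png")[140:300,120:540]; cv2.imwrite("pics/scene0c.png",cv2.resize(a,(800,305),interpolation=cv2.INTER_CUBIC))
a=cv2.imread("pics/top0.png")[130:280,140:490]; cv2.imwrite("pics/top0c.png",cv2.resize(a,(798,342),interpolation=cv2.INTER_CUBIC))
E
```

```text
(no output)
```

View pics/scene0c.png

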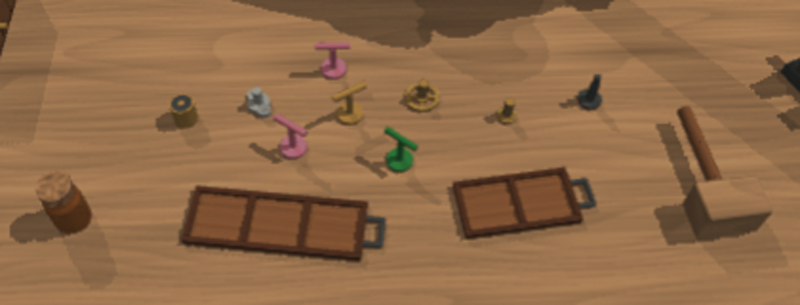

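View pics/top0c.png

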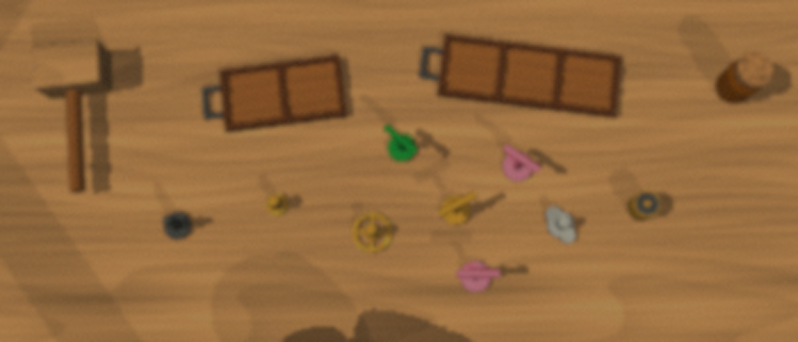

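View pics/top0.png

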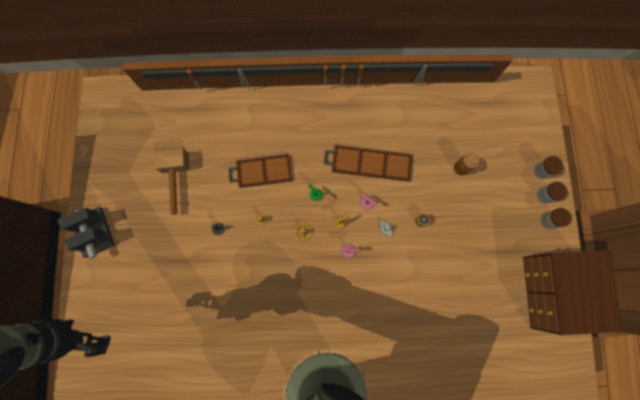

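```bash
cat > h.py <<'E'
from cell import bot
import numpy as np, cv2
from scipy.spatial.transform import Rotation as R
def q2R(q): return R.from_quat([q[1],q[2],q[3],q[0]])
def tq(yaw):
    # tool y = -z world; tool x = (cos,sin,0); z = x cross y
    x=np.array([np.cos(yaw),np.sin(yaw),0]);y=np.array([0,0,-1.]);z=np.cross(x,y)
    q=R.from_matrix(np.c_[x,y,z]).as_quat(); return [q[3],q[0],q[1],q[2]]
def cam(name,pose=None):
    """returns K,k1,Rwc,twc (camera to world)"""
    c=bot.calibration(name)
    if name=="wrist":
        p,q=pose; T=np.eye(4);T[:3,:3]=q2R(q).as_matrix();T[:3,3]=p
        M=T@c["hand_eye"]
    else: M=np.linalg.inv(c["extrinsics"])
    return c["mtx"],c["k1"],M
def pix2w(name,uv,z,pose=None):
    K,k,M=cam(name,pose); uv=np.atleast_2d(np.array(uv,float)); z=np.broadcast_to(z,len(uv))
    n=cv2.undistortPoints(uv[:,None],K,np.array([k,0,0,0,0.]))[:,0]
    d=np.c_[n,np.ones(len(n))]@M[:3,:3].T; o=M[:3,3]
    return o+d*((z-o[2])/d[:,2])[:,None]
def w2pix(name,P,pose=None):
    K,k,M=cam(name,pose); I=np.linalg.inv(M)
    return cv2.projectPoints(np.atleast_2d(np.array(P,float)),cv2.Rodrigues(I[:3,:3])[0],I[:3,3],K,np.array([k,0,0,0,0.]))[0][:,0]
def snap(fn):
    pose=(np.array(bot.read_position()),np.array(bot.read_tool_rot()))
    im=bot.camera("wrist"); cv2.imwrite(f"pics/{fn}.png",im[:,:,::-1]); np.savez(f"pics/{fn}.npz",p=pose[0],q=pose[1]); return im,pose
def lp(fn):
    d=np.load(f"pics/{fn}.npz"); return d["p"],d["q"]
E
python3 - <<'E'
from h import *
f=lambda c:[140+c[0]/2.28,130+c[1]/2.28]
for n,c,z in [("arbor",(178,225),.006),("small",(276,206),.003),("wheel",(372,232),.003),("perch",(456,212),.008),("cam",(562,225),.01),("drum",(646,204),.038),("green",(402,146),.008),("pinkA",(518,163),.008),("pinkB",(476,277),.008)]:
    print(n,np.round(pix2w("top",f(c),z)[0],3))
for c in [(221,71),(337,56),(348,115),(227,131)]: print("t2",np.round(pix2w("top",f(c),.012)[0],3))
for c in [(445,35),(622,57),(616,115),(438,95)]: print("t3",np.round(pix2w("top",f(c),.012)[0],3))
g=lambda c:[120+c[0]/1.905,140+c[1]/1.905]
for n,c,z in [("arbor",(590,100),.006),("small",(507,119),.003),("wheel",(423,97),.003),("perch",(350,116),.008),("cam",(259,104),.01),("drum",(182,102),.038)]:
    print(n,np.round(pix2w("scene",g(c),z)[0],3))
# candidate view pose
for p,y in [((.45,-.0,.33),np.pi/2),((.45,0,.33),0)]:
    q=tq(y); K,k,M=cam("wrist",(np.array(p),q)); print(y,M[:3,3],M[:3,2], bot.solve_ik(p,q))
E
```

```text
arbor [0.453 0.293 0.006]
small [0.474 0.171 0.003]
wheel [0.439 0.052 0.003]
perch [ 0.46  -0.053  0.008]
cam [ 0.44  -0.184  0.01 ]
drum [ 0.459 -0.284  0.038]
green [0.546 0.012 0.008]
pinkA [ 0.52  -0.134  0.008]
pinkB [ 0.379 -0.075  0.008]
t2 [0.649 0.242 0.012]
t2 [0.665 0.093 0.012]
t2 [0.587 0.079 0.012]
t2 [0.57  0.232 0.012]
t3 [ 0.69  -0.047  0.012]
t3 [ 0.655 -0.274  0.012]
t3 [ 0.578 -0.261  0.012]
t3 [ 0.61  -0.036  0.012]
arbor [0.455 0.296 0.006]
small [0.481 0.172 0.003]
wheel [0.436 0.056 0.003]
perch [ 0.469 -0.051  0.008]
cam [ 0.444 -0.18   0.01 ]
drum [ 0.456 -0.282  0.038]
1.5707963267948966 [ 0.38267622 -0.00105858  0.4727094 ] [ 2.63927455e-01  8.43668557e-05 -9.64542530e-01] [-0.16429367  0.087039   -0.24361084  1.24014648  0.         -0.16429367]
0 [0.44894142 0.06732378 0.4727094 ] [ 8.43668557e-05 -2.63927455e-01 -9.64542530e-01] [-0.16429367  0.087039   -0.24361084  1.24014648  0.          1.40650265]
```

```bash
python3 - <<'E'
from h import *
t=bot.read_clock()
for i,y in enumerate([.16,-.16]):
    bot.move_pose([.44,y,.25],tq(np.pi/2)); print(bot.read_clock()-t); snap(f"w{i}")
    for n in ["perch_mid","arbor_mid","drum_mid","cam_mid","wheel_mid","tray_two","tray_three"]:
        print(n,[(np.round(d["bbox"]).astype(int).tolist(),round(d["confidence"],2)) for d in bot.search_frame("wrist",n)][:3])
print(bot.read_clock())
E
```

```text
1.5749999999999997
perch_mid [([43, 91, 78, 38], 0.84), ([16, 214, 75, 48], 0.74), ([257, 267, 150, 79], 0.71)]
arbor_mid [([424, 162, 40, 27], 0.89)]
drum_mid []
cam_mid [([0, 147, 38, 40], 0.83)]
wheel_mid [([204, 143, 43, 41], 0.67), ([0, 145, 39, 43], 0.57)]
tray_two [([255, 268, 152, 77], 0.77)]
tray_three [([0, 275, 142, 67], 0.56)]
3.1916999999999995
perch_mid [([447, 237, 57, 51], 0.89), ([399, 168, 55, 45], 0.75), ([325, 214, 43, 48], 0.67)]
arbor_mid [([399, 172, 54, 39], 0.33)]
drum_mid [([186, 170, 43, 32], 0.83), ([231, 273, 204, 84], 0.71)]
cam_mid [([284, 147, 31, 39], 0.67)]
wheel_mid [([483, 144, 50, 41], 0.74)]
tray_two [([511, 268, 128, 62], 0.89)]
tray_three []
4.6917
```

View pics/w0.png

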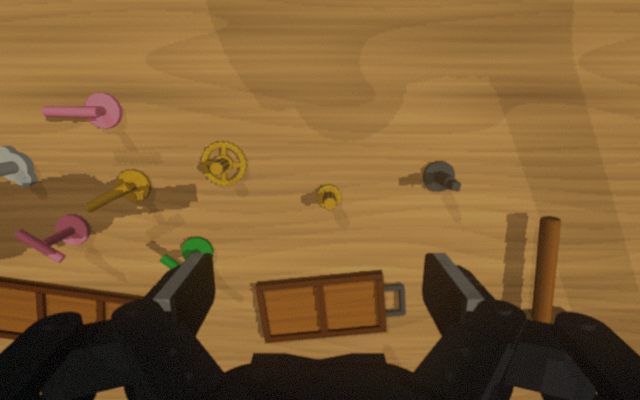

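View pics/w1.png

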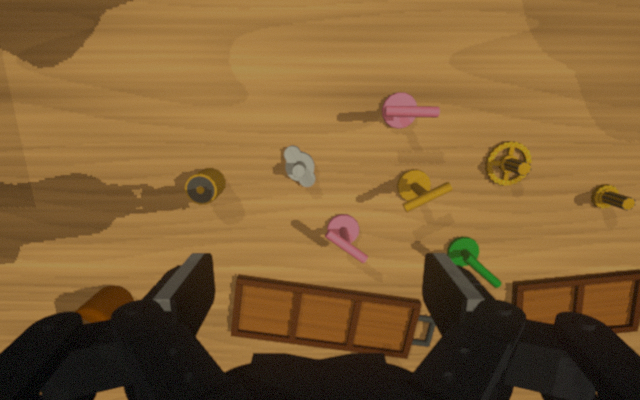

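```bash
python3 - <<'E'
import cv2,numpy as np
a=cv2.imread("pics/w1.png");b=cv2.imread("pics/w0.png")
def c(im,x,y,w=66,h=50): return cv2.resize(im[y-h//2:y+h//2,x-w//2:x+w//2],(w*6,h*6),interpolation=cv2.INTER_CUBIC)
# tiles 396x300
cv2.imwrite("pics/z1.png",np.vstack([np.hstack([c(b,438,176),c(a,509,163)]),np.hstack([c(a,424,188),c(a,299,167)])]))
cv2.imwrite("pics/z2.png",np.hstack([c(a,202,189),c(b,128,186)]))
d=np.hstack([cv2.resize(a[255:365,220:440],(440*2-80,400)) ]);cv2.imwrite("pics/z3.png",d)
d=cv2.resize(b[260:350,240:410],(800,424));cv2.imwrite("pics/z4.png",d)
E
```

```text
(no output)
```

View pics/z1.png

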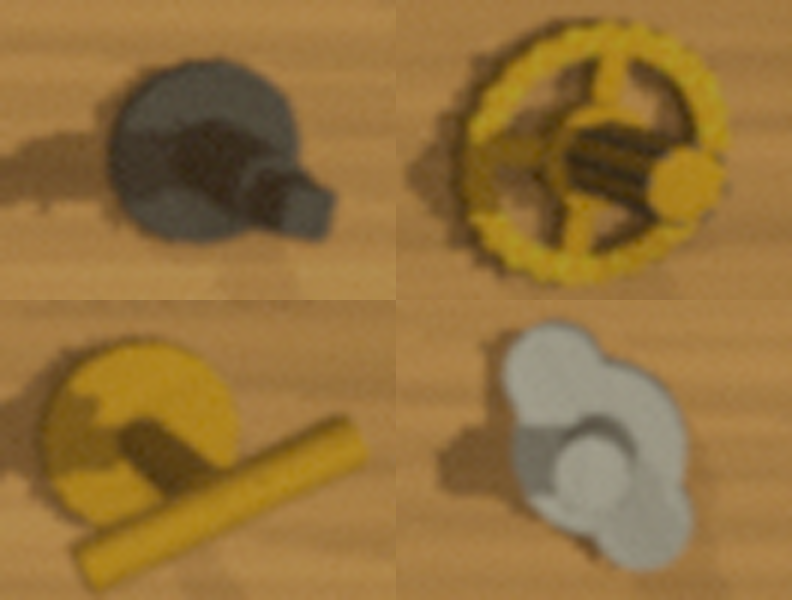

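View pics/z2.png

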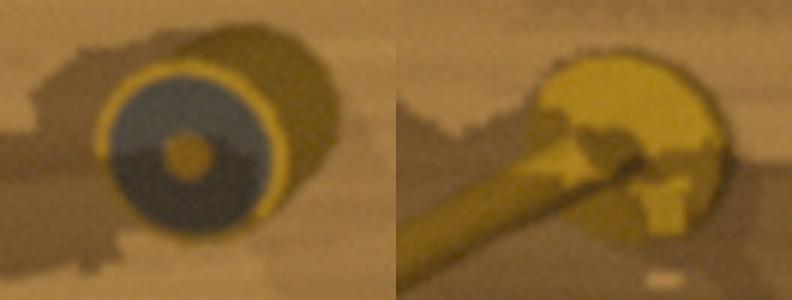

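View pics/z3.png

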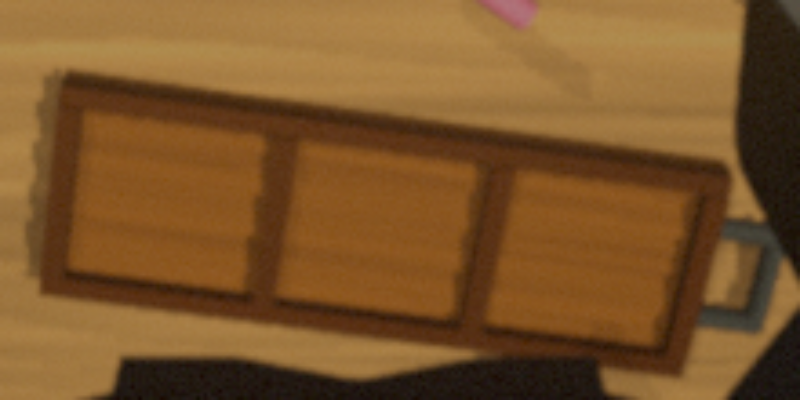

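View pics/z4.png

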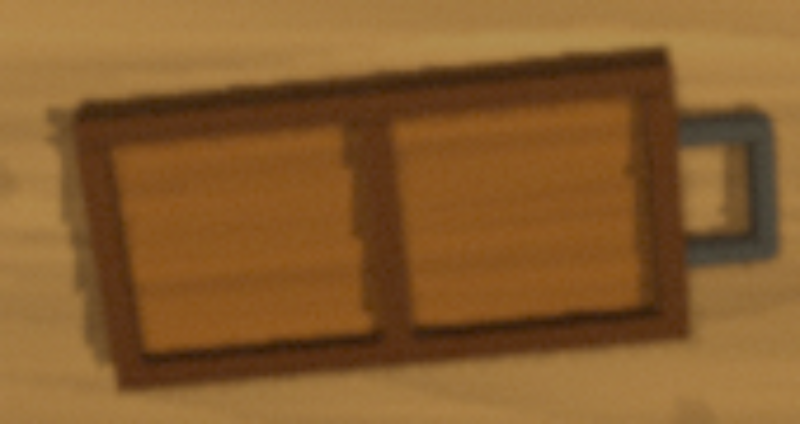

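```bash
python3 - <<'E'
from h import *
w0,w1=lp("w0"),lp("w1")
def f(w,uv,z): return np.round(pix2w("wrist",uv,z,w),4)
print("arbor",f(w0,(438.8,176.2),.006),f(w0,(456.2,186),.056))
print("wheel",f(w1,(509.7,163.3),.006),f(w1,(524.5,169.2),.036),f(w0,(223.5,163),.006))
b=f(w1,[(405.2,207.7),(450.7,185.7)],.059);d=b[1]-b[0]
print("perch",f(w1,(414.8,185.3),.008),f(w0,(134.3,185.5),.008),b.mean(0),np.linalg.norm(d),np.degrees(np.arctan2(d[1],d[0])))
b=f(w1,[(290,149.5),(309.2,184.5)],.01);d=b[1]-b[0]
print("cam",f(w1,(299.2,170.8),.036),b.mean(0),np.linalg.norm(d),np.degrees(np.arctan2(d[1],d[0])))
print("drum",f(w1,(200.7,189),.038))
P=np.array([(65,92),(725,178),(682,373),(40,292)])/3.636+[220,255]; c=f(w1,P,.012);
def tr(c): # near-left, near-right(handle), far-right, far-left
    y=(c[1]+c[2]-c[0]-c[3])/2; x=(c[2]+c[3]-c[0]-c[1])/2
    print(c.mean(0),"len",np.linalg.norm(y),"wid",np.linalg.norm(x),"yaw of y",np.degrees(np.arctan2(y[1],y[0])))
tr(c)
P=np.array([(80,122),(668,68),(688,333),(120,388)])/4.706+[240,260]; tr(f(w0,P,.012))
E
```

```text
arbor [[0.4512 0.2962 0.006 ]] [[0.4509 0.2968 0.056 ]]
wheel [[0.4367 0.0548 0.006 ]] [[0.4379 0.0544 0.036 ]] [[0.436  0.0542 0.006 ]]
perch [[ 0.4615 -0.0505  0.008 ]] [[ 0.4613 -0.0483  0.008 ]] [ 0.46135 -0.0513   0.059  ] 0.04870821285984532 117.51200262385147
cam [[ 0.4396 -0.1795  0.036 ]] [ 0.44045 -0.18025  0.01   ] 0.04441823949685535 27.776563808868534
drum [[ 0.4584 -0.2827  0.038 ]]
[ 0.63345  -0.151575  0.012   ] len 0.2265953717532642 wid 0.07872250313601566 yaw of y 81.57488375682415
[0.617575 0.165175 0.012   ] len 0.152905281138357 wid 0.07976744323343953 yaw of y 96.06294291842465
```

```bash
cat >> h.py <<'E'
def well(t,dy):
    c,a={2:((.6176,.1652),96.06),3:((.6335,-.1516),81.6)}[t]; a=np.radians(a)
    return np.array([c[0]+dy*np.cos(a),c[1]+dy*np.sin(a)]), a-np.pi/2
def pick(xy,yaw,z,op=.5,force=45):
    q=tq(yaw); t=bot.read_clock()
    bot.move_pose([*xy,.13],q); bot.set_gripper(op)
    hit=bot.move_linear([*xy,z],speed=.12,until_force=15)
    print("down hit",hit,np.round(bot.read_position(),4))
    bot.set_gripper(0,grasp_force=force); w=bot.read_gripper_width()
    bot.move_linear([*xy,.14],speed=.15)
    print("width mm",w*85,bot.read_gripper_width()*85,"fz",np.round(bot.read_ft_force(),2),"t",bot.read_clock()-t)
def place(xy,yaw,z,op=.5):
    q=tq(yaw); t=bot.read_clock()
    bot.move_pose([*xy,.14],q)
    bot.move_linear([*xy,z+.02],speed=.15)
    hit=bot.move_linear([*xy,z+.0065],speed=.04,until_force=6)
    print("place hit",hit,np.round(bot.read_position(),4),"w",bot.read_gripper_width()*85)
    bot.set_gripper(op); bot.wait(.2)
    bot.move_linear([*xy,.14],speed=.15); print("t",bot.read_clock()-t,"clock",bot.read_clock())
E
python3 - <<'E'
from h import *
p,a=well(2,.037)
for xy,y in [((.4613,-.0503),np.radians(27.5)),(p,a)]: print(xy,bot.solve_ik([*xy,.03],tq(y)))
pick((.4613,-.0503),np.radians(27.5),.029,.4)
place(p,a,.029,.4)
E
```

```text
(0.4613, -0.0503) [-0.26789222  0.42318233 -0.66332404  0.48428996  0.          0.82293856]
[0.61369391 0.20199324] [ 0.20380947  0.68269149 -0.1576432   0.73046164  0.          1.66883884]
down hit False [ 0.4618 -0.0504  0.0295]
width mm 9.08889584300787 8.819491399788898 fz [-0.1   0.09 -0.63] t 3.9750000000000005
place hit True [0.6141 0.2021 0.0355] w 8.543646136954203
t 3.6999999999999993 clock 12.3667
```

```bash
python3 - <<'E'
from h import *
p,a=well(2,-.037)
pick((.451,.2965),a,.015,.4)
place(p,a,.015,.4)
bot.move_pose([.45,.12,.25],tq(np.pi/2)); snap("a0")
E
```

```text
down hit False [0.4516 0.2968 0.0156]
width mm 12.54041108707034 12.335224513260036 fz [-0.52 -0.49 -1.18] t 3.4000000000000004
place hit True [0.622  0.1284 0.0219] w 12.003904481185517
t 3.666599999999999 clock 19.4333
```

View pics/a0.png

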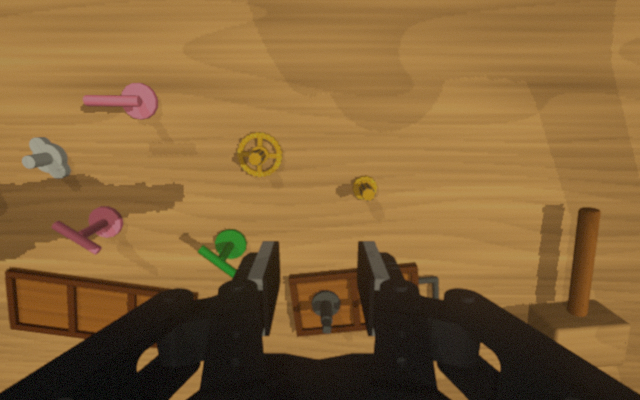

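The arbor stands upright in the far well, around (325,303). A finger hides the perch, so I'll check that later.

```bash
python3 - <<'E'
from h import *
p,a=well(3,-.074); pick((.437,.0545),a,.011,.4); place(p,a,.011,.4)
p,a=well(3,0); pick((.440,-.180),a,.0145,.4); place(p,a,.0145,.4)
p,a=well(3,.074); pick((.4584,-.2827),a,.012,.7); place(p,a,.012,.65)
bot.set_gripper(1)
bot.move_pose([.46,-.12,.25],tq(np.pi/2)); snap("b0")
bot.move_pose([.46,.12,.25],tq(np.pi/2)); snap("b1"); print(bot.read_clock())
E
```

```text
down hit False [0.4375 0.0545 0.0115]
width mm 12.463405156855298 12.353160659964155 fz [-0.87  1.08 -1.46] t 4.083300000000001
place hit True [ 0.623  -0.225   0.0178] w 12.098523579558673
t 4.0333000000000006 clock 28.9083
down hit False [ 0.4405 -0.1803  0.015 ]
width mm 12.060814747829466 12.209392180575579 fz [ 0.06 -0.98 -1.44] t 3.4083999999999968
place hit True [ 0.6339 -0.1517  0.0214] w 12.06567130665453
t 3.5250000000000057 clock 35.8417
down hit False [ 0.4589 -0.2831  0.0126]
width mm 32.48053762048558 32.37726343832483 fz [ 0.3  -0.02 -1.54] t 3.7415999999999983
place hit True [ 0.6448 -0.0785  0.019 ] w 32.57777921371866
t 3.8333999999999975 clock 43.4167
46.5333
```

View pics/b0.png

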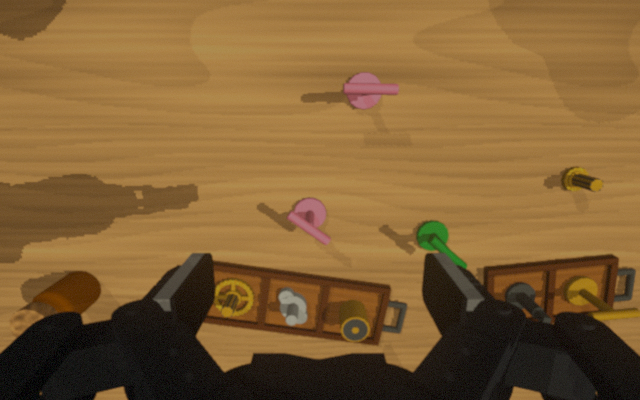

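View pics/b1.png

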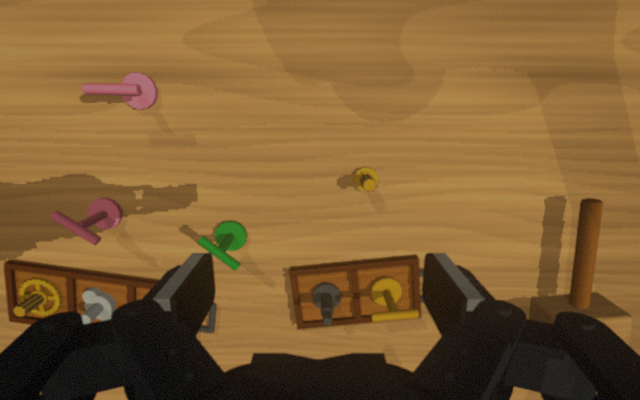

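All five parts are in their wells: wheel, cam and drum at (235,298), (292,307) and (354,325) in b0, arbor and perch feet at (326,297) and (386,293) in b1. I'll check how upright and how well placed each one is numerically.

```bash
python3 - <<'E'
from h import *
b0,b1=lp("b0"),lp("b1")
i0,i1=cv2.imread("pics/b0.png"),cv2.imread("pics/b1.png")
def mk(im,pose,t,dy,h,base,r):
    p,_=well(t,dy)
    P=w2pix("wrist",[[*p,.006+base],[*p,.006+h]],pose)
    print(np.round(P,1).tolist())
    an=np.linspace(0,6.28,40); c=w2pix("wrist",np.c_[p[0]+r*np.cos(an),p[1]+r*np.sin(an),np.full(40,.006+base)],pose)
    return P,c
o=[]
for im,pose,L,box in [(i0,b0,[(3,-.074,.036,.006,.025),(3,0,.036,.01,.025),(3,.074,.038,.038,.017)],(200,255,410,350)),(i1,b1,[(2,.037,.06,.008,.019),(2,-.037,.056,.006,.018)],(270,245,480,340))]:
    x0,y0,x1,y1=box; s=3.8; z=cv2.resize(im[y0:y1,x0:x1],None,fx=s,fy=s,interpolation=cv2.INTER_CUBIC)[:,:798]
    for l in L:
        P,c=mk(im,pose,*l)
        f=lambda q:np.round((q+.5-[x0,y0])*s-.5).astype(int)
        cv2.polylines(z,[f(c)],True,(255,255,0),1)
        for q in P: cv2.drawMarker(z,tuple(int(v) for v in f(q)),(0,0,255),0,14,1)
    o.append(z)
for i,z in enumerate(o): cv2.imwrite(f"pics/chk{i}.png",z)
E
```

```text
[[233.6, 298.3], [227.5, 312.4]]
[[293.1, 307.8], [291.6, 320.5]]
[[355.0, 329.6], [355.0, 329.6]]
[[387.0, 292.4], [396.3, 317.7]]
[[326.4, 297.3], [327.4, 321.9]]
```

View pics/chk0.png

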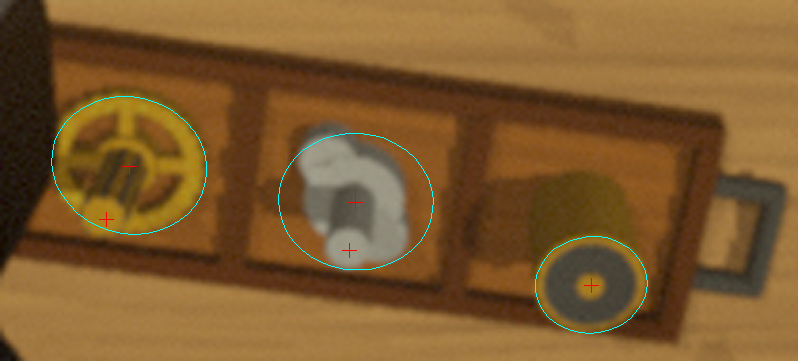

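View pics/chk1.png

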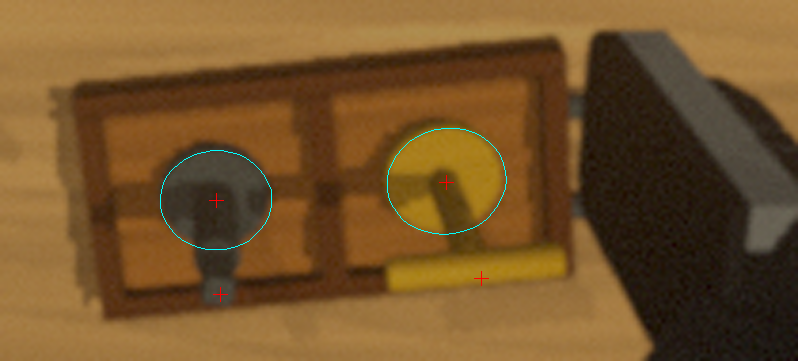

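```bash
python3 -c "
from cell import bot
bot.wait(.3); print(bot.read_clock(),bot.read_ft_force()); bot.close_job()"
```

```text
46.8333 [-0.58349758 -0.56300789  0.15374181]
the job is handed in; nothing more can be done
```

Both kits are made up and the job was handed in at about 47 s of the 128 s allowed.

- **Placement:** The perch is next to the handle in the two-well tray, with the arbor in the other well. In the three-well tray the drum is next to the handle, the cam is in the middle and the large wheel is at the far end.
- **Grasps:** Every grasp held on the first try. Each part touched its well floor at the expected height before I let go.
- **Final check:** In the last wrist pictures I overlaid where each part should be if seated upright. All five matched to within about 2–3 mm, against the 18 mm allowed.
- **One apparent mismatch:** The perch's bar looked about 3 mm off at first. I had drawn its marker at the top of the bar instead of the bar's axis, and with that corrected it matched.
- **Left alone:** I never went near the small wheel, mallet or oil bottle, and they looked undisturbed in the final pictures. I did not measure their positions again.

No checks failed.

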